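Change over the lathe accessory trays

ROBOT

A 6-joint arm with a two-finger parallel gripper is mounted at the origin on the work surface. World frame = base frame: x ahead of the robot, y to its left, z up, the work surface at z = 0. Lengths are in m, angles in rad, forces in N, time in s.
With the tool pointing down it reaches from about 0.325 to 0.75 m from the base axis. Payload 7.6 kg.
Tool frame: the origin (TCP) lies between the finger pads; the fingertips stand ctrl.tip_extent ahead of it and the grasp point (between the pads) lies 11 mm behind it (ctrl.tip_extent is the distance from the TCP to the fingertips, in m); z points along the fingers, y is the direction in which the jaws open and shut (so a half turn about z gives the same grasp; the last joint's range is limited). The gripper opens to 85 mm and grips with 20 to 120 N. Pads are 22 mm wide; open, the fingers measure 114 mm over their backs; the gripper's body (76 mm by 85 mm) begins 54 mm behind the grasp point. The pads swing forward as they close: fully open they stand 13 mm farther back than shut.
Start: joints at [-1.416, 0.052, 1.401, -0, 1.689, -0.07], TCP at [0.117, -0.512, 0.239] pointing down, gripper open.
Joint ranges: [-2.9, 2.9], [-0.91, 2.17], [0.12, 2.37], [-1.06, 4.2], [0.26, 2.73], [-2.93, 2.93]. Speed limits (rad/s): [2.57, 2.57, 3.01, 3.14, 3.14, 3.14].

INTERFACE

Orientations are given as a rotation vector (axis times angle).
In Python, from rig import ctrl gives the robot as it stands. The module is installed in compiled form; this text tells all that it offers.
- The arm moves only by the tool drive_tool, never from a script. Its argument "series" is a list of rows, each a list of 3 entries, a list of its own where there are three numbers: the opening, from -1 (shut) to 1 (fully open), so that 0 is half open, then the shift along the world's x, y, z in mm, then the turn about the world's z in rad. A call has 1 to 10 rows; each row is the pose to reach, as a shift and turn from the pose commanded when the call began; what a row does not reach only later rows make up. A row lasts 1/12 s, in which the tool goes at most 41.7 mm and 7.16 degrees, less where a joint would pass 70% of its speed; a pose out of reach is approached as far as the arm can. A call with a gripper value outside its range is refused whole. The fingers move at their own pace and stop on an object; "squeeze" is the grip in N (left out, the last holds). Time passes only in rows, so rows that repeat a pose let the fingers close. It gives the time, the measured TCP pose, the force and the opening at its end, in the units of the state.
- ctrl.get_obs(): the state, without advancing time (a new reading comes with each control period).
- ctrl.camera(name): name is "side" or "top"; returns a dict with "img" (400x640x3 uint8, red, green, blue), "vertical_fov" (degrees; the focal length in pixels is half the picture's height over the tangent of half this angle, whatever the lens; pixels are square), "cx", "cy" (the principal point, pixels), "view" (4x4, takes a point from world to camera coordinates). Camera axes: x right, y down, z forward; pixel columns grow to the right and rows downward; lengths in m; the calibration is good to about 2 mm. A picture is of the moment at which its call begins. There is no depth.
- ctrl.job_done(): hands the job in, once; it reports no verdict.
The state is a dict: "clock": time; "qpos": joint angles; "joint_velocities": joint speeds; "tau": joint torques, N m; "eef_pos": TCP position; "orientation": TCP orientation; "force": force on the tool from outside, world axes, zero at the start; "torque": the same for the moment, N m; "finger_gap": opening from 0.0 (shut) to 1.0 (fully open).
Only numpy, scipy, OpenCV 4.12 (cv2) and the standard library are available. Lean on these libraries where they do the work, as an engineer would, in place of code of your own. Each camera call takes 0.05 s, during which the arm holds its last target. There are 200 camera calls.

TASK

One of the two narrow accessory trays has been left standing open: push it fully home with the fingertips. Then hook a fingertip behind the lip of the wide tray and draw it out to its stop, so that the faceplate in it can be reached; the faceplate stays lying in the tray. Leave the other narrow tray shut and do not disturb the tin, the jar or the turned spindle.

Things in the scene. Friction and masses are not known exactly. Their poses are not given: they have to be found in the camera images.
- wide: Wide tray unit: grey steel housing 150 mm wide with a wooden tray 130 mm wide. The housing is fixed to the bench: 190 mm long, 60 mm high, front open. Origin: centre of the housing's underside on the bench; its -x axis points out of the open front, the way the tray is drawn out (roughly towards the robot); the front face is at x = -95 mm. 
- wide_tray (a joint): How far the tray is drawn out, in m: 0 fully home, 0.11 at its stop. It slides stiffly (about 2.5 N friction, light damping), stays where it is left and has no catch. Wide tray; it starts home or nearly so (within 6 mm).
- wide_lip (a point): The tray's front lip: centre of its top edge, 45 mm above the bench; moves with the tray; axes parallel to the housing's, so -x is the way out. The lip is an upright board 10 mm thick along x (5 mm either side of this point), 130 mm wide along y. Behind it (+x) lies an open well, 52 mm long up to the tray's own front wall (also 45 mm high), with open ends, its floor 12 mm above the bench: room for closed fingertips from above.
- open_narrow: Narrow tray unit whose tray has been left open: grey steel housing 100 mm wide with a wooden tray 80 mm wide. The housing is fixed to the bench: 190 mm long, 60 mm high, front open. Origin: centre of the housing's underside on the bench; its -x axis points out of the open front, the way the tray is drawn out (roughly towards the robot); the front face is at x = -95 mm. 
- open_narrow_tray (a joint): How far the tray is drawn out, in m: 0 fully home, 0.11 at its stop. It slides stiffly (about 2.5 N friction, light damping), stays where it is left and has no catch. The narrow tray that starts open, by 45 to 95 mm.
- open_narrow_lip (a point): The tray's front lip: centre of its top edge, 45 mm above the bench; moves with the tray; axes parallel to the housing's, so -x is the way out. The lip is an upright board 10 mm thick along x (5 mm either side of this point), 80 mm wide along y. Behind it (+x) lies an open well, 52 mm long up to the tray's own front wall (also 45 mm high), with open ends, its floor 12 mm above the bench: room for closed fingertips from above.
- shut_narrow: The other narrow tray unit, same as the first, its tray shut; leave it so. The housing is fixed to the bench: 190 mm long, 60 mm high, front open. Origin: centre of the housing's underside on the bench; its -x axis points out of the open front, the way the tray is drawn out (roughly towards the robot); the front face is at x = -95 mm. 
- shut_narrow_tray (a joint): How far the tray is drawn out, in m: 0 fully home, 0.11 at its stop. It slides stiffly (about 2.5 N friction, light damping), stays where it is left and has no catch. The narrow tray that starts and stays home.
- shut_narrow_lip (a point): The tray's front lip: centre of its top edge, 45 mm above the bench; moves with the tray; axes parallel to the housing's, so -x is the way out. The lip is an upright board 10 mm thick along x (5 mm either side of this point), 80 mm wide along y. Behind it (+x) lies an open well, 52 mm long up to the tray's own front wall (also 45 mm high), with open ends, its floor 12 mm above the bench: room for closed fingertips from above.
- faceplate: Loose steel faceplate, a flat ring of 70 mm diameter, 14 mm high, hidden under the housing in the wide tray's compartment, whose walls are 28 mm high inside; it rides out with the tray. Origin: centre of its underside.
- wax_tin: Loose aluminium tin, 60 mm diameter, 45 mm high, standing on the bench to one side. Origin: centre of its underside.
- spindle: Loose turned wooden spindle, 114 mm high, foot 48 mm diameter, standing on the bench to one side. Origin: centre of its underside.
- jar: Loose amber glass jar with a metal cap, 64 mm diameter, 85 mm high, standing on the bench to one side. Origin: centre of its underside.

How it is judged:
On the way, in this order (a step that is already met when the one before it is completed fails the run):
1. the open narrow tray is pushed fully home while the wide tray is still in (value of joint open_narrow_tray below 0.004 m and value of joint wide_tray below 0.04 m), for 0.2 s.
2. the wide tray is drawn out to its stop (value of joint wide_tray above 0.1 m), for 0.2 s.
At the end, for the whole second after the job is handed in: The wide tray is out to its stop (within 10 mm) and at rest with the faceplate lying in it, and both narrow trays are fully home (within 4 mm) (value of joint wide_tray above 0.1 m and value of joint each of open_narrow_tray, shut_narrow_tray below 0.004 m and velocity of joint wide_tray between -0.01 and 0.01 m/s and velocity of joint open_narrow_tray between -0.01 and 0.01 m/s and z of faceplate in the frame of wide_lip below -0.015 m and x of faceplate in the frame of wide_lip between 0.06 and 0.24 m and linear speed of faceplate below 0.02 m/s); the robot touches nothing.
It fails at once if the faceplate is lifted off the tray (over 15 mm) (height (world z) of faceplate above 0.027 m).
It fails at once if the shut narrow tray is drawn out by more than 15 mm (value of joint shut_narrow_tray above 0.015 m).
It fails at once if the tin is moved by more than 20 mm or tipped (distance of wax_tin from where it was at the start of the episode above 0.02 m or angle between wax_tin's own z axis and vertical above 0.35 rad).
It fails at once if the turned spindle is moved by more than 20 mm or tipped (distance of spindle from where it was at the start of the episode above 0.02 m or angle between spindle's own z axis and vertical above 0.35 rad).
It fails at once if the jar is moved by more than 20 mm or tipped (distance of jar from where it was at the start of the episode above 0.02 m or angle between jar's own z axis and vertical above 0.35 rad).
It also fails if it takes over 48 s, if anything falls off the work surface, if the arm or the gripper's body presses on something with over 40 N, if the wrist force passes 120 N, or if a joint passes its speed limit or range.

## Working session

There is one attempt and no reset: what is moved stays moved. The work goes in short steps, Python scripts to look and compute and a tool call to move; the robot and the scene stay as the last step left them, time stands still between calls to the robot, and variables do not carry over. Pictures are saved under pics/ and viewed, about 8 in all and at most 12, crops included, and the job is handed in when it is done.

Besides the shell and the picture viewer there is one more tool, called after "Request:" in YAML: its name, and indented under it one key for each argument. drive_tool: Moves the arm, as the interface text tells. Its arguments: {"type":"object","properties":{"series":{"type":"array"},"squeeze":{"type":"number"}},"required":["series"]}

```bash
mkdir -p pics
cat > h.py <<'E'
import numpy as np,cv2
from rig import ctrl
def shot(n,f):
    c=ctrl.camera(n); cv2.imwrite('pics/'+f,c['img'][:,:,::-1]); return c
def ray(c,u,v,z):
    f=c['img'].shape[0]/2/np.tan(np.radians(c['vertical_fov'])/2)
    T=np.linalg.inv(c['view']); d=T[:3,:3]@[(u-c['cx'])/f,(v-c['cy'])/f,1]; o=T[:3,3]
    return o+d*(z-o[2])/d[2]
E
python3 - <<'E'
from h import *
import pickle
for n in('top','side'):
    c=shot(n,n+'1.png'); pickle.dump(c,open(n+'.pkl','wb')); print(c['view'],c['vertical_fov'],c['cx'],c['cy'])
o=ctrl.get_obs();print(o,ctrl.tip_extent)
E
```

```text
[[ 0.01404345 -0.99990034 -0.00144846  0.01763503]
 [-0.98466164 -0.01357745 -0.17394569  0.5752904 ]
 [ 0.17390869  0.00386904 -0.98475418  0.8836738 ]
 [ 0.          0.          0.          1.        ]] 53.925271785611045 319.47845992244993 197.3744033657068
[[-0.8087638  -0.58808572 -0.0075033   0.46471924]
 [-0.4547233   0.63334669 -0.62617784  0.30042052]
 [ 0.37299843 -0.50301805 -0.77964416  0.84882399]
 [ 0.          0.          0.          1.        ]] 57.3441712396245 321.34194121527827 206.37005977677876
{'clock': 0.1, 'qpos': array([-1.41628397e+00,  5.28178717e-02,  1.40159418e+00, -6.40322867e-06,
        1.68858969e+00, -7.02715325e-02]), 'joint_velocities': array([-0.00075573, -0.00051346, -0.00140606,  0.0008497 , -0.00063821,
        0.00095337]), 'tau': array([ 7.89571568e-04, -3.82581139e+01, -3.60986853e+01, -1.22616739e-04,
        4.74745408e-03, -2.27598228e-06]), 'eef_pos': array([ 0.11701786, -0.51154255,  0.2385482 ]), 'orientation': array([-3.12037275e+00, -3.52187778e-01,  1.03135809e-04]), 'force': array([-0.47815715, -0.87219412,  0.05483758]), 'torque': array([ 0.07286784, -0.00211887,  0.0019407 ]), 'finger_gap': 1.004207177120272} 0.008
```

View pics/top1.png

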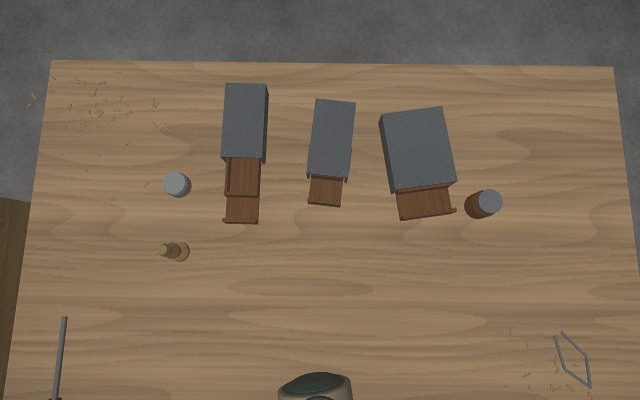

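View pics/side1.png

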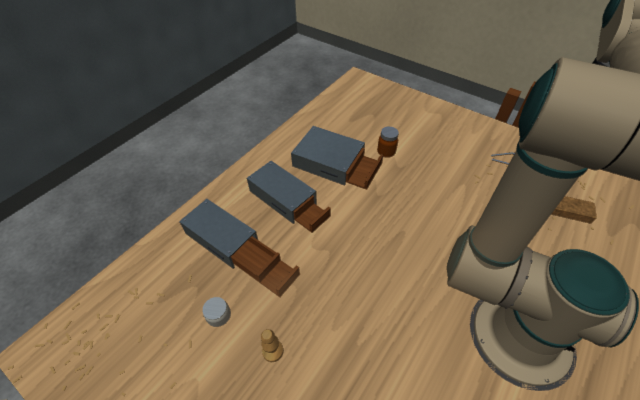

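The top view shows the open narrow tray on the left with its lip near (241,221), the shut narrow unit in the middle, and the wide unit on the right with its lip near (426,215). The jar is close to the wide lip at (487,203), the tin is at (177,184) and the spindle at (174,250). Next I'll enlarge it to get precise corners.

Run:
```python
import cv2
i=cv2.imread('pics/top1.png')[70:240,150:510]
i=cv2.convertScaleAbs(cv2.resize(i[:, 60:],None,fx=2.66,fy=2.66,interpolation=cv2.INTER_CUBIC),alpha=1.8)
print(i.shape);cv2.imwrite('pics/crop1.png',i)
```

```text
(452, 798, 3)
```

View pics/crop1.png

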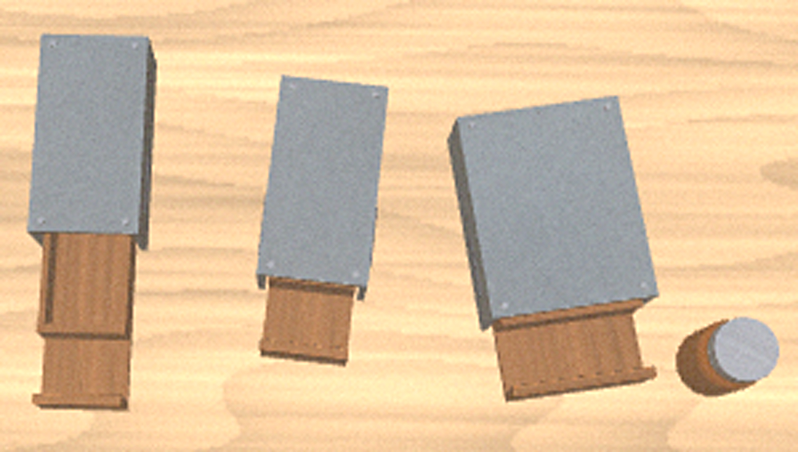

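```bash
cat > m.py <<'E'
from h import *
import pickle
from scipy.optimize import least_squares
c=pickle.load(open('top.pkl','rb'))
R=lambda u,v,z:ray(c,210+u/2.66,70+v/2.66,z)[:2]
def fit(p,w,name):
    P=np.array([R(u,v,.06) for u,v in p]); m=np.array([[.095,w/2],[.095,-w/2],[-.095,w/2],[-.095,-w/2]])
    def res(q): 
        C,S=np.cos(q[2]),np.sin(q[2]); return (m@np.array([[C,S],[-S,C]])+q[:2]-P).ravel()
    s=least_squares(res,[*P.mean(0),0]); print(name,s.x.round(4),(s.fun*1e3).round(1)); return s.x
def loc(q,p):
    C,S=np.cos(q[2]),np.sin(q[2]); return np.array([[C,S],[-S,C]])@(p-q[:2])
o=fit([(40,35),(149,38),(30,234),(138,234)],.1,'open')
s=fit([(282,76),(388,88),(258,277),(364,289)],.1,'shut')
w=fit([(457,118),(618,97),(493,320),(657,297)],.15,'wide')
for n,q,l in(('open',o,[(34,401),(128,404)]),('shut',s,[(261,350),(347,359)]),('wide',w,[(508,393),(655,373)])):
    P=[R(*x,.045) for x in l]; print(n,np.round(P,4).tolist(),[loc(q,p).round(4) for p in P])
print('jar cap',R(745,349,.085),'tin',ray(c,177,184,.045),'spindle',ray(c,163,250,.114))
E
python3 m.py
```

```text
open [ 0.7617  0.2132 -0.0026] [-0.8 -0.8  0.6  0.9  0.9  1.4 -0.7 -1.4]
shut [ 0.7195 -0.0014 -0.1049] [-0.9  0.8 -0.9 -0.6  1.3  2.3  0.5 -2.5]
wide [ 0.6983 -0.212   0.1501] [-0.2 -0.  -0.2  0.2  0.4  0.9 -0.  -1.1]
open [[0.5166, 0.2536], [0.5151, 0.1699]] [array([-0.2451,  0.0398]), array([-0.2464, -0.0439])]
shut [[0.5654, 0.0526], [0.5583, -0.0245]] [array([-0.1589,  0.0375]), array([-0.1579, -0.0399])]
wide [[0.5296, -0.168], [0.5494, -0.2996]] [array([-0.1601,  0.0688]), array([-0.1603, -0.0643])]
jar cap [ 0.56538195 -0.3637585 ] tin [0.60389219 0.36884571 0.045     ] spindle [0.4435789  0.36202271 0.114     ]
```

Request:
drive_tool:
  series:
    - [-1,[300,300,-40],-0.225]
    - [-1,[300,300,-40],-0.225]
    - [-1,[300,300,-40],-0.225]
    - [-1,[300,300,-40],-0.225]
    - [-1,[300,300,-40],-0.225]
    - [-1,[300,300,-40],-0.225]
    - [-1,[300,300,-40],-0.225]
    - [-1,[300,300,-40],-0.225]
    - [-1,[300,300,-40],-0.225]
    - [-1,[300,300,-40],-0.225]
  squeeze: 40

```text
clock: 0.93
eef_pos: [0.41, -0.2179, 0.2]
orientation: [3.142, -0.0, -0.0]
force: [0.4, -0.4, 0.0]
finger_gap: -0.005
```

Request:
drive_tool:
  series:
    - [-1,[50,410,-40],0]
    - [-1,[50,410,-40],0]
    - [-1,[50,410,-40],0]
    - [-1,[50,410,-40],0]
    - [-1,[50,410,-40],0]
    - [-1,[50,410,-40],0]
    - [-1,[50,410,-40],0]
    - [-1,[50,410,-40],0]
    - [-1,[50,410,-40],0]
    - [-1,[50,410,-40],0]

```text
clock: 1.77
eef_pos: [0.4586, 0.1925, 0.1599]
orientation: [3.141, 0.0, -0.001]
force: [1.8, -0.4, -0.1]
finger_gap: 0.001
```

Request:
drive_tool:
  series:
    - [-1,[0,19,-40],0]
    - [-1,[0,19,-80],0]
    - [-1,[0,19,-110],0]
    - [-1,[0,19,-130],0]
    - [-1,[0,19,-130],0]
    - [-1,[0,19,-130],0]

```text
clock: 2.27
eef_pos: [0.4584, 0.209, 0.0297]
orientation: [3.141, -0.0, -0.004]
force: [0.4, 0.0, 0.8]
finger_gap: 0.001
```

Run:
```python
from h import *
a=shot('top','top2.png');b=shot('side','side2.png')
i=np.hstack([cv2.resize(a['img'][150:270,160:290],None,fx=3,fy=3),cv2.resize(b['img'][200:320,180:310],None,fx=3,fy=3)])
cv2.imwrite('pics/c2.png',cv2.convertScaleAbs(i[:,:,::-1],alpha=1.6))
```

```text
(no output)
```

View pics/c2.png

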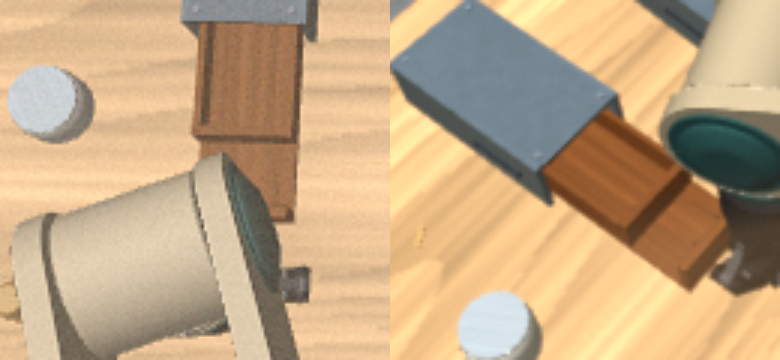

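The crop shows the closed fingers standing just in front of the open tray's lip, near crop pixel (295,285) with the lip at (285,215). Nothing is in the way, so I'll push.

Request:
drive_tool:
  series:
    - [-1,[20,3,0],0]
    - [-1,[35,3,0],0]
    - [-1,[47,3,0],0]
    - [-1,[59,3,0],0]
    - [-1,[71,3,0],0]
    - [-1,[83,3,0],0]
    - [-1,[95,3,0],0]
    - [-1,[105,3,0],0]
    - [-1,[112,3,0],0]
    - [-1,[116,3,0],0]

```text
clock: 3.2
eef_pos: [0.5764, 0.2123, 0.0323]
orientation: [-3.141, 0.001, -0.004]
force: [-1.9, -1.3, 1.9]
finger_gap: -0.001
```

Request:
drive_tool:
  series:
    - [-1,[3,0,0],0]
    - [-1,[5,0,0],0]
    - [-1,[6,0,0],0]

```text
clock: 3.45
eef_pos: [0.5812, 0.2124, 0.0308]
orientation: [-3.141, 0.0, -0.001]
force: [-3.1, -0.2, 1.4]
finger_gap: 0.001
```

Friction is about 2–3 N and the tray is still sliding. I'll push on gently until it meets its stop.

Request:
drive_tool:
  series:
    - [-1,[3,0,0],0]
    - [-1,[5,0,0],0]
    - [-1,[5,0,0],0]

```text
clock: 3.7
eef_pos: [0.5864, 0.2123, 0.0304]
orientation: [-3.141, 0.0, -0.001]
force: [-0.2, 1.0, 0.3]
finger_gap: -0.003
```

Request:
drive_tool:
  series:
    - [-1,[2,0,0],0]
    - [-1,[4,0,0],0]
    - [-1,[4,0,0],0]

```text
clock: 3.95
eef_pos: [0.5904, 0.2123, 0.0303]
orientation: [-3.142, 0.0, -0.0]
force: [-0.5, -0.1, 0.5]
finger_gap: 0.003
```

Request:
drive_tool:
  series:
    - [-1,[2,0,0],0]
    - [-1,[3,0,0],0]
    - [-1,[3,0,0],0]

```text
clock: 4.2
eef_pos: [0.5928, 0.2122, 0.0302]
orientation: [3.141, -0.0, -0.002]
force: [-4.1, 0.4, 2.6]
finger_gap: -0.002
```

Request:
drive_tool:
  series:
    - [-1,[2,0,0],0]
    - [-1,[3,0,0],0]
    - [-1,[3,0,0],0]

```text
clock: 4.45
eef_pos: [0.5928, 0.2123, 0.0302]
orientation: [3.14, 0.001, -0.015]
force: [-22.6, -2.3, 12.9]
finger_gap: -0.001
```

That is 22 N with no movement, so the tray is at its home stop. I'll back off, lift and cross to the wide tray.

Request:
drive_tool:
  series:
    - [-1,[-30,0,0],0]
    - [-1,[-70,0,0],0]
    - [-1,[-70,0,40],0]
    - [-1,[-70,0,80],0]
    - [-1,[-70,0,120],0]
    - [-1,[-70,0,130],0]
    - [-1,[-70,-40,130],0.05]
    - [-1,[-70,-80,130],0.1]
    - [-1,[-70,-120,130],0.15]
    - [-1,[-70,-160,130],0.15]

```text
clock: 5.28
eef_pos: [0.5263, 0.0506, 0.1607]
orientation: [3.132, 0.24, 0.003]
force: [0.7, -0.0, -0.6]
finger_gap: -0.005
```

Request:
drive_tool:
  series:
    - [-1,[10,-40,0],0]
    - [-1,[20,-80,0],0]
    - [-1,[30,-120,0],0]
    - [-1,[40,-160,0],0]
    - [-1,[45,-200,0],0]
    - [-1,[45,-240,0],0]
    - [-1,[45,-270,0],0]
    - [-1,[45,-281,0],0]
    - [-1,[45,-281,0],0]

```text
clock: 6.03
eef_pos: [0.5709, -0.2316, 0.1601]
orientation: [3.132, 0.229, 0.001]
force: [-0.6, 0.0, 1.0]
finger_gap: 0.004
```

Request:
drive_tool:
  series:
    - [-1,[0,2,-40],0]
    - [-1,[0,2,-75],0]
    - [-1,[0,2,-98],0]
    - [-1,[0,2,-98],0]
    - [-1,[0,2,-98],0]

```text
clock: 6.45
eef_pos: [0.571, -0.2251, 0.0618]
orientation: [-3.131, -0.237, 0.003]
force: [-0.1, -0.6, 2.1]
finger_gap: 0.003
```

Run:
```python
from h import *
a=shot('top','top3.png');b=shot('side','side3.png')
i=np.hstack([cv2.resize(a['img'][70:270,200:510],None,fx=1.3,fy=1.3),cv2.resize(b['img'][110:310,170:430],None,fx=1.3,fy=1.3)])
cv2.imwrite('pics/c3.png',cv2.convertScaleAbs(i[:,:,::-1],alpha=1.6))
```

```text
(no output)
```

View pics/c3.png

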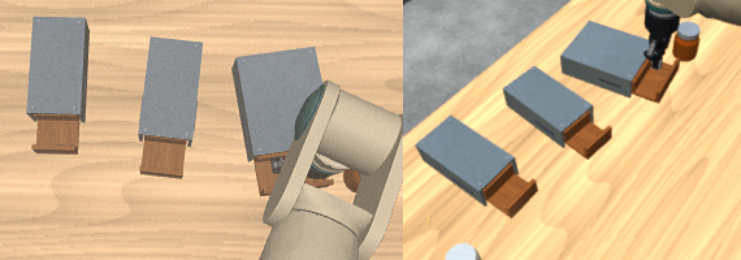

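Both narrow trays look home, and the fingers are above the wide tray's well, at about (655,55) in the side part of the crop. I'll descend and pull.

Request:
drive_tool:
  series:
    - [-1,[0,-2,-15],0]
    - [-1,[0,-2,-30],0]
    - [-1,[0,-2,-30],0]
    - [-1,[0,-2,-30],0]

```text
clock: 6.88
eef_pos: [0.5717, -0.2288, 0.034]
orientation: [3.132, 0.235, 0.002]
force: [-0.7, -0.3, -0.4]
finger_gap: -0.001
```

Request:
drive_tool:
  series:
    - [-1,[-8,-1,0],0]
    - [-1,[-16,-2,0],0]
    - [-1,[-24,-4,0],0]
    - [-1,[-34,-5,0],0]
    - [-1,[-44,-7,0],0]
    - [-1,[-54,-8,0],0]
    - [-1,[-64,-10,0],0]
    - [-1,[-74,-11,0],0]
    - [-1,[-84,-13,0],0]
    - [-1,[-94,-14,0],0]

```text
clock: 7.72
eef_pos: [0.4772, -0.2437, 0.034]
orientation: [3.13, 0.234, 0.006]
force: [4.3, -1.6, 1.0]
finger_gap: 0.003
```

Request:
drive_tool:
  series:
    - [-1,[-5,-1,0],0]
    - [-1,[-10,-1.5,0],0]
    - [-1,[-14,-2,0],0]
    - [-1,[-16,-2.5,0],0]
    - [-1,[-16,-2.5,0],0]

```text
clock: 8.13
eef_pos: [0.4606, -0.2452, 0.0323]
orientation: [-3.133, -0.235, 0.001]
force: [-0.3, -0.4, -0.5]
finger_gap: 0.001
```

Request:
drive_tool:
  series:
    - [-1,[-3,-0.5,0],0]
    - [-1,[-5,-1,0],0]
    - [-1,[-5,-1,0],0]

```text
clock: 8.38
eef_pos: [0.4557, -0.2461, 0.0321]
orientation: [-3.132, -0.235, 0.001]
force: [0.7, 0.7, 1.0]
finger_gap: -0.001
```

Request:
drive_tool:
  series:
    - [-1,[-2,-0.5,0],0]
    - [-1,[-4,-0.5,0],0]
    - [-1,[-4,-0.5,0],0]

```text
clock: 8.63
eef_pos: [0.4536, -0.2464, 0.0322]
orientation: [3.132, 0.236, 0.007]
force: [12.5, 0.7, -7.2]
finger_gap: -0.001
```

Request:
drive_tool:
  series:
    - [-1,[-2,-0.5,0],0]
    - [-1,[-3,-0.5,0],0]
    - [-1,[-3,-0.5,0],0]

```text
clock: 8.88
eef_pos: [0.4536, -0.2464, 0.0324]
orientation: [3.132, 0.236, 0.019]
force: [29.1, 1.7, -15.5]
finger_gap: 0.006
```

29 N with no movement, so the wide tray is at its stop. I'll ease off into the well, lift out and look.

Request:
drive_tool:
  series:
    - [-1,[10,1.5,0],0]
    - [-1,[18,3,0],0]
    - [-1,[18,3,0],0]
    - [-1,[18,3,25],0]
    - [-1,[18,3,60],0]
    - [-1,[18,3,100],0]
    - [-1,[18,3,140],0]
    - [-1,[18,3,140],0]

```text
clock: 9.55
eef_pos: [0.4694, -0.2462, 0.1815]
orientation: [3.124, 0.234, 0.016]
force: [1.0, -0.3, 1.2]
finger_gap: -0.002
```

Request:
drive_tool:
  series:
    - [-1,[-10,-40,20],0]
    - [-1,[-35,-75,40],0]
    - [-1,[-65,-105,60],0]
    - [-1,[-95,-135,60],0]
    - [-1,[-125,-160,60],0]
    - [-1,[-155,-180,60],0]
    - [-1,[-180,-200,60],0]
    - [-1,[-180,-200,60],0]

```text
clock: 10.22
eef_pos: [0.2816, -0.4475, 0.2318]
orientation: [3.133, 0.224, -0.005]
force: [-0.6, -0.6, 0.3]
finger_gap: -0.001
```

Run:
```python
from h import *
a=shot('top','top4.png');b=shot('side','side4.png')
i=np.hstack([cv2.resize(a['img'][70:280,150:520],None,fx=1.25,fy=1.25),cv2.resize(b['img'][110:320,170:430],None,fx=1.25,fy=1.25)])
cv2.imwrite('pics/c4.png',cv2.convertScaleAbs(i[:,:,::-1],alpha=1.6));o=ctrl.get_obs();print(i.shape,o['clock'],o['eef_pos'],o['force'])
```

```text
(262, 787, 3) 10.3167 [ 0.28550258 -0.44487718  0.23185376] [ 0.31692505  0.38772793 -0.52163206]
```

View pics/c4.png

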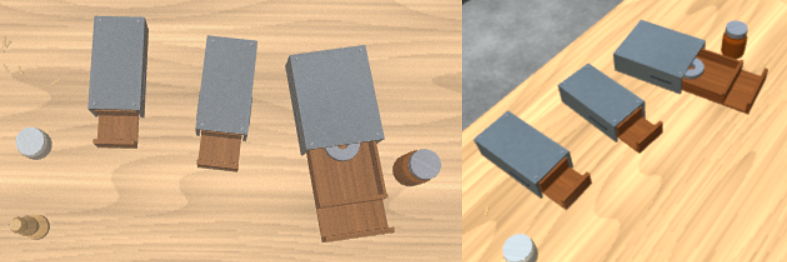

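The wide tray is fully out with the faceplate lying in it, both narrow trays are home, and the jar, tin and spindle are where they were. From the stop contacts, both lips give consistent figures: home is at -0.153 m and the wide lip is at -0.263 m, which is 0.110 m of travel. I'm handing the job in.

```bash
python3 -c "
from rig import ctrl
print(ctrl.job_done())"
```

```text
the job is handed in; nothing more can be done
None
```

The job is handed in at about 10.3 s on the robot clock. The open narrow tray is pushed fully home and the wide tray is drawn out to its stop, with the faceplate lying in it.

- **Narrow tray:** I pushed its lip with closed fingertips until it met its stop, where it took 22 N without moving.
- **Wide tray:** I hooked the fingertips behind its lip and pulled until it stopped, at 29 N without moving. Taking the narrow tray's home stop as the reference, that is about 110 mm of travel. I then lifted clear.
- **Last pictures:** These show the faceplate in the wide tray's compartment, partly under the housing's front edge, both narrow trays home, and the tin, jar and spindle standing where they were. I judged all of this by eye.
- **Disagreement:** The first camera fit put the shut lips about 5 mm further out than the stop contacts did. I trusted the contacts. No check failed, and the hand-in gives no verdict.

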